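Fit the keyed gear on the splined stub shaft

ROBOT

A 6-joint arm with a two-finger parallel gripper is mounted at the origin on the work surface. World frame = base frame: x ahead of the robot, y to its left, z up, the work surface at z = 0. Lengths are in mm, angles in rad, forces in N, time in s.
With the tool pointing down it reaches from about 250 to 800 mm from the base axis. Payload 3.9 kg.
Tool frame: the origin (TCP) lies where the fingers leave the gripper's body, on its centre line; the fingertips stand 73 mm ahead of it and the grasp point (between the pads) lies 54 mm ahead of it (r.pinch_z is the distance from the TCP to the grasp point, in mm); z points along the fingers, y is the line along which they close (so a half turn about z gives the same grasp; the last joint's range is limited). The gripper opens to 85 mm and grips with 20 to 120 N. Pads are 22 mm wide; open, the fingers measure 114 mm over their backs; the gripper's body (76 mm by 85 mm) begins 54 mm behind the grasp point. The pads swing forward as they close: fully open they stand 13 mm farther back than shut.
Start: joints at [1.347, 0.26, -0.138, 1.173, 0, 1.571], TCP at [116.513, 511.899, 303.904] pointing down, gripper open.
Joint ranges: [-2.78, 2.78], [-0.83, 1.72], [-1.28, 1.37], [-1.9, 2.12], [-1.57, 1.48], [-3.14, 3.14]. Speed limits (rad/s): [2.57, 2.57, 3.14, 3.14, 3.14, 3.14].

INTERFACE

Orientations are given as a unit quaternion [x, y, z, w].
In Python, from rig import r gives the robot as it stands.
- The arm moves only by the tool carry_out, never from a script. Its argument "steps" is a list of rows, each a list of 3 entries, a list of its own where there are three numbers: the shift along the world's x, y, z normalised to -1 to 1, where 1 is 300 mm, then the turn, a rotation vector about the world's x, y, z normalised to -1 to 1, where 1 is pi rad, then the closure in counts, from 0 (fully open) to 255 (shut). In form: [[[dx, dy, dz], [ax, ay, az], jaw], ...]. A call has 1 to 8 rows; each row is the pose to reach, as a shift and turn from the pose commanded when the call began, turning the shorter way round; what a row does not reach only later rows make up. A row lasts 1/12 s, in which the tool goes at most 41.7 mm and 7.16 degrees, less where a joint would pass 70% of its speed; a pose out of reach is approached as far as the arm can. A call with a number of a shift or a turn outside -1 to 1 is refused whole. A call with a gripper value outside its range is refused whole. The fingers move at their own pace and stop on an object; the grip force is fixed at half the most. Time passes only in rows, so rows that repeat a pose let the fingers close. It gives the time, the measured TCP pose, the force, the opening and the grip force at its end, in the units of the state.
- r.sense(): the state, without advancing time (a new reading comes with each control period).
- r.get_image(name): name is "scene" or "top"; returns (picture, depth): 480x640x3 uint8, blue, green, red; 480x640 float32, mm along the optical axis (not along the pixel's ray), 0 where there is no reading.
- r.get_calibration(name): a dict with "intrinsics" (3x3 intrinsics, pixels), "world_to_cam" (4x4, takes a point from world to camera coordinates). Camera axes: x right, y down, z forward; pixel columns grow to the right and rows downward; lengths in mm; the calibration is good to about 2 mm. A picture is of the moment at which its call begins. get_calibration takes no time and is no camera call.
- r.hand_in(): hands the job in; it is judged then, once.
Trained networks look in the newest picture that a camera, given by its name, has taken for a name from the list of things; names that differ only in an ending like _2 or _b are one class to them, and where a whole thing is asked for, a point or a joint stands for the part that bears it (a point fixed in the world has none). Each returns a list of dicts, best first, with "confidence" (0 to 1); they miss things now and then, are a little off and sometimes report something else, mostly with a low value. They report only what shows in the picture. A call takes as long as a camera call. They do not tell look-alikes from the thing itself.
- r.regions_of(name, camera): "pixels" (480x640 bool, what is visible of it) and "centre" ([column, row] in pixels, amid what is visible of it).
The state is a dict: "time": time; "qpos": joint angles; "joint_vel": joint speeds; "joint_torque": joint torques, N m; "tcp_pos": TCP position; "ee_rot": TCP orientation; "contact_force": force on the tool from outside, world axes, zero at the start; "ft_torque": the same for the moment, N m; "grip_width": finger opening in mm; "gripper_force": force on a finger pad.
Only numpy, scipy, OpenCV 4.12 (cv2) and the standard library are available. Lean on these libraries where they do the work, as an engineer would, in place of code of your own. Each camera call takes 0.05 s, during which the arm holds its last target. There are 200 camera calls.

TASK

In the gear store, pick up the gear whose bore has a keyway, turn it until the keyway matches the wide master spline on the upright stub shaft of the red bearing housing, and lower it over the shaft, boss up, until it sits fully home on the housing. Do not let it drop down the shaft, let go of it at the end, and leave the look-alike gear with the plain round bore where it lies.

Things in the scene. Friction and masses are not known exactly. Their poses are not given: they have to be found in the camera images.
- gear: Loose steel gear to fit, 0.5-0.75 kg, boss up: 16 teeth, 84 mm over tips, disc 18 mm thick; on it a twelve-sided boss from 18 to 50 mm height, 56 mm across flats (flats face every 30 degrees from +x): grip it across flats. Through bore 34 mm, with one full-height keyway 16 mm wide reaching 24.5 mm from the axis at +x. Origin: centre of underside; z up; +x points to the keyway.
- plain_gear: Look-alike to leave alone: loose steel gear of the same outer shape, size and boss (84 mm over the tips, 50 mm high), but with a plain round bore of 24 mm and no keyway. Origin: centre of the underside; z up.
- hub: Fixed round red housing, 116 mm wide at the foot; flat top (seat) 90 mm wide, 40 mm above origin. On it an upright steel shaft, 26 mm thick up to 90, tapering to 12 mm at its tip at 105 mm. One spline, 9 mm wide, out to 21 mm from the axis at +x, up to 78 mm. Fitted gear lies on the seat, +x along hub +x; play 10 degrees, 4 mm. Origin: centre of foot, on the table; z up; +x points to the spline.
There are look-alikes about, which are no part of the job. There is more than one size of the hub; the job needs the smallest.

How it is judged:
By the outcome, as a careful person would: the job done as asked, in the order asked, and still so for the second after the job is handed in, with the robot touching nothing.
It also fails if it takes over 42 s, if anything falls off the work surface, if the arm or the gripper's body presses on something with over 40 N, if the wrist force passes 120 N, or if a joint passes its speed limit or range.

## Working session

There is one attempt and no reset: what is moved stays moved. The work goes in short steps, Python scripts to look and compute and a tool call to move; the robot and the scene stay as the last step left them, time stands still between calls to the robot, and variables do not carry over. Pictures are saved under pics/ and viewed, at most 10 in all, crops included, and the job is handed in when it is done.

Besides the shell and the picture viewer there is one more tool, called after "Emit:" by a JSON object that holds its "op" and its "data", one argument or row to a line. carry_out: Moves the arm, as the interface text tells. Its arguments: {"type":"object","properties":{"steps":{"type":"array"}},"required":["steps"]}

```bash
mkdir -p pics; cat > h.py <<'E'
from rig import r
import numpy as np, cv2
def cloud(cam):
    im,d=r.get_image(cam); c=r.get_calibration(cam); K=np.array(c["intrinsics"]); T=np.array(c["world_to_cam"])
    v,u=np.mgrid[0:480,0:640]
    P=np.stack([(u-K[0,2])/K[0,0]*d,(v-K[1,2])/K[1,1]*d,d],-1)
    W=(P-T[:3,3])@T[:3,:3]
    W[d<=0]=np.nan
    return im,d,W
E
python3 - <<'E'
from h import *
print(r.sense())
for c in("scene","top"):
    im,d,W=cloud(c); cv2.imwrite(f"pics/{c}0.png",im); np.savez(f"{c}0.npz",im=im,W=W)
    for n in("gear","plain_gear","hub"):
        for k in r.regions_of(n,c):
            p=k["pixels"]; w=W[p]; 
            print(c,n,round(k["confidence"],2),np.round(k["centre"]),p.sum(),np.round(np.nanmedian(w,0)),np.round(np.nanmin(w,0)),np.round(np.nanmax(w,0)))
E
```

```text
{'time': 0.0, 'qpos': array([ 1.34703039e+00,  2.60648553e-01, -1.39363866e-01,  1.17268962e+00,
       -1.72738182e-05,  1.57080212e+00]), 'joint_vel': array([-9.75417776e-04, -1.10224963e-03,  5.45940082e-05,  1.45456399e-03,
       -1.26632642e-03,  2.50111698e-04]), 'joint_torque': array([ 1.04781866e-03, -4.05678213e+01,  2.53925318e+01,  1.86627108e-02,
        2.03342611e-04, -2.45544321e-06]), 'tcp_pos': array([116.38465297, 511.38844239, 303.08532568]), 'ee_rot': array([ 1.11652513e-01,  9.93746853e-01, -9.47863332e-04, -9.78004713e-05]), 'contact_force': array([ 0.31686322, -0.78452646, -0.55213378]), 'ft_torque': array([-0.02698639, -0.02385827,  0.02437301]), 'gripper_force': 0.0, 'grip_width': 85.21464310201132}
scene gear 0.87 [310. 261.] 869 [551.  10.  23.] [500. -19.  -4.] [583.  65.  52.]
scene plain_gear 0.91 [240. 333.] 1184 [ 591. -248.   26.] [ 526. -280.   -5.] [ 622. -197.   52.]
scene hub 0.88 [360. 214.] 1298 [562. 220.  35.] [481. 176.  -5.] [609. 326. 105.]
scene hub 0.82 [305. 170.] 1939 [322. 281.  46.] [156. 222. -10.] [385. 474. 142.]
scene hub 0.57 [462. 206.] 2267 [741. 423.  47.] [652. 368.  -6.] [806. 517. 141.]
top gear 0.81 [356. 234.] 839 [536.  23.  20.] [497. -19.  -5.] [580.  65.  55.]
top plain_gear 0.61 [467. 216.] 993 [ 572. -232.   27.] [ 536. -285.   -5.] [ 620. -197.   57.]
top plain_gear 0.16 [267. 231.] 1823 [541. 230.  38.] [490. 179.   2.] [603. 291. 110.]
top hub 0.9 [180. 155.] 3264 [712. 433.  51.] [648. 371.  -5.] [814. 531. 145.]
top hub 0.59 [266. 230.] 1842 [541. 230.  38.] [490. 179.   0.] [604. 291. 110.]
top hub 0.56 [236. 334.] 3602 [306. 292.  51.] [224. 224.  -5.] [378. 383. 144.]
```

```bash
python3 - <<'E'
from h import *
im=np.load("top0.npz")["im"]
a=[cv2.resize(im[y-32:y+32,x-32:x+32],(380,380),interpolation=cv2.INTER_CUBIC) for x,y in((356,234),(467,216))]
cv2.imwrite("pics/crop0.png",np.hstack(a))
E
```

```text
(no output)
```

View pics/top0.png

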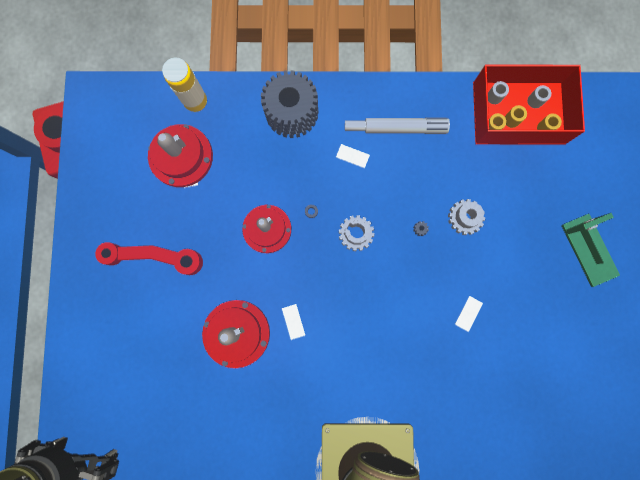

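View pics/scene0.png

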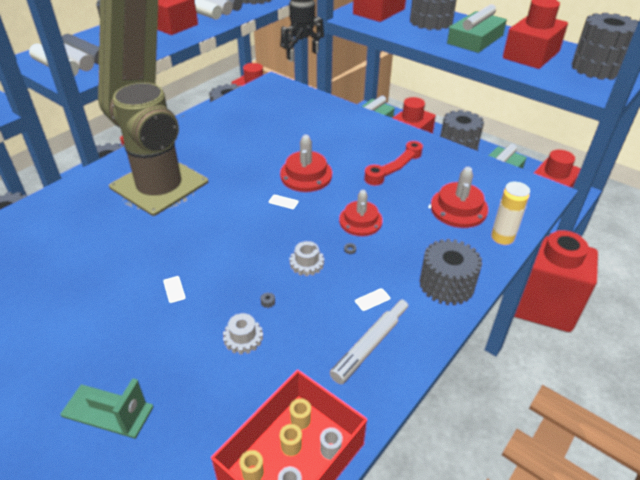

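Top view: two gears, at (356,234) and (467,216), and three hubs, at (266,230), (180,155) and (236,334). The hub at (266,230) is the smallest, with its top at 105 mm. The gear at (356,234) has the wider bore, so I'll confirm it in a crop and measure the angles.

```bash
python3 - <<'E'
from h import *
z=np.load("top0.npz"); im=z["im"]; W=z["W"]
c=r.get_calibration("top"); T=np.array(c["world_to_cam"]); print("cam",-T[:3,:3].T@T[:3,3], c["intrinsics"][0][0])
a=[cv2.resize(im[y-26:y+26,x-26:x+26],(260,260),interpolation=cv2.INTER_CUBIC) for x,y in((356,234),(467,216),(266,230))]
cv2.imwrite("pics/crop1.png",np.hstack(a))
def sel(u,v,lo,hi,R=30):
    w=W[v-R:v+R,u-R:u+R].reshape(-1,3); return w[(w[:,2]>lo)&(w[:,2]<hi)]
for u,v in((356,234),(467,216)):
    w=sel(u,v,44,58); (x,y),rad=cv2.minEnclosingCircle(w[:,:2].astype(np.float32)); print("boss",len(w),x,y,rad,np.median(w[:,2]))
    w2=sel(u,v,8,58); print("disc",cv2.minEnclosingCircle(w2[:,:2].astype(np.float32)))
    d=w[:,:2]-[x,y]; rr=np.hypot(*d.T); an=np.degrees(np.arctan2(d[:,1],d[:,0]))%360
    print([(int(t),round(rr[(an>=t)&(an<t+15)].min(initial=99),1)) for t in range(0,360,15)])
    # low points within 25mm of axis
    lo=sel(u,v,-10,38); dl=lo[:,:2]-[x,y]; k=(np.hypot(*dl.T)<24); 
    print("bore pts",k.sum(), dl[k].mean(0) if k.any() else "")
w=sel(266,230,36,45); print("seat",cv2.minEnclosingCircle(w[:,:2].astype(np.float32)))
w=sel(266,230,-8,12); print("foot",len(w))
for lo,hi in((50,70),(70,82),(82,95),(95,112)):
    w=sel(266,230,lo,hi); print(lo,len(w)); print(np.round(w[:40]).astype(int).tolist())
E
```

```text
cam [ 373.82796029   91.82256103 1119.81551492] 473.20793031924427
boss 295 537.765625 23.50981903076172 29.52935791015625 49.5840344703061
disc ((537.6887817382812, 22.487672805786133), 42.08771896362305)
[(0, np.float64(17.0)), (15, np.float64(16.8)), (30, np.float64(19.3)), (45, np.float64(24.1)), (60, np.float64(24.1)), (75, np.float64(17.5)), (90, np.float64(17.9)), (105, np.float64(16.7)), (120, np.float64(17.7)), (135, np.float64(17.4)), (150, np.float64(16.5)), (165, np.float64(17.9)), (180, np.float64(18.3)), (195, np.float64(18.9)), (210, np.float64(18.1)), (225, np.float64(18.3)), (240, np.float64(17.9)), (255, np.float64(19.0)), (270, np.float64(18.9)), (285, np.float64(17.9)), (300, np.float64(18.8)), (315, np.float64(17.8)), (330, np.float64(17.0)), (345, np.float64(17.5))]
bore pts 181 [ 6.65650854 -1.6713458 ]
boss 417 577.8136596679688 -238.7105712890625 29.605104446411133 50.1114754057459
disc ((577.0673217773438, -253.86270141601562), 57.184574127197266)
[(0, np.float64(12.6)), (15, np.float64(12.9)), (30, np.float64(11.8)), (45, np.float64(11.4)), (60, np.float64(
[... 2030 characters left out ...]
230, 89], [537, 229, 82]]
95 73
[[557, 241, 95], [555, 235, 105], [556, 231, 101], [557, 230, 97], [554, 240, 99], [553, 237, 106], [553, 235, 103], [553, 233, 105], [553, 231, 104], [554, 229, 101], [552, 243, 99], [551, 240, 104], [551, 238, 103], [551, 235, 104], [551, 233, 104], [551, 231, 105], [551, 229, 102], [550, 245, 96], [548, 241, 106], [549, 240, 103], [549, 237, 104], [548, 235, 106], [548, 233, 106], [549, 231, 103], [548, 228, 106], [550, 227, 97], [550, 225, 96], [548, 245, 97], [547, 242, 103], [545, 239, 110], [546, 237, 105], [547, 236, 101], [546, 233, 104], [546, 230, 108], [547, 229, 103], [548, 227, 97], [548, 225, 96], [546, 245, 95], [545, 242, 99], [545, 240, 102]]
```

View pics/crop1.png

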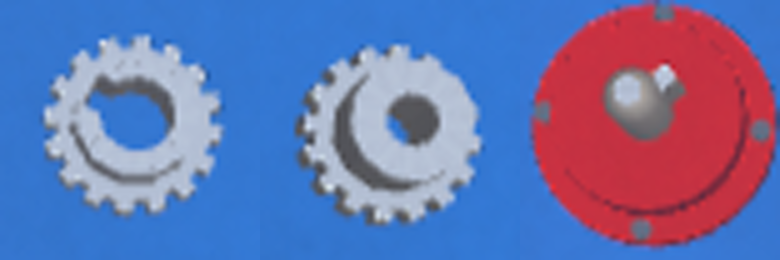

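The left gear, at (356,234), has a keyway pointing up-left. The one at (467,216) has a plain round bore. The hub at (266,230) is the smallest, with its spline pointing up-right. Next I'll fit the angles.

```bash
cat >> h.py <<'E'
from scipy.optimize import differential_evolution
def planepts(cam,z):
    c=r.get_calibration(cam); K=np.array(c["intrinsics"]); T=np.array(c["world_to_cam"]); R=T[:3,:3]
    C=-R.T@T[:3,3]; v,u=np.mgrid[0:480,0:640]
    D=np.stack([(u-K[0,2])/K[0,0],(v-K[1,2])/K[1,1],np.ones(u.shape)],-1)@R
    return C+D*((z-C[2])/D[...,2])[...,None]
def fitkey(cam,W,c0,z=50,R=25.5):
    P=planepts(cam,z); m=np.hypot(*(P[...,:2]-c0).transpose(2,0,1))<32
    P=P[m][:,:2]; t=np.abs(W[m][:,2]-z)<7
    def f(p):
        d=P-p[:2]; c,s=np.cos(p[2]),np.sin(p[2]); x=d[:,0]*c+d[:,1]*s; y=-d[:,0]*s+d[:,1]*c
        sg=lambda q:1/(1+np.exp(-q/.7)); rr=np.hypot(x,y)
        a=np.minimum(sg(rr-17),1-np.minimum(np.minimum(sg(x),sg(24.5-x)),sg(8-abs(y))))
        fl=np.max([x*np.cos(k*np.pi/6)+y*np.sin(k*np.pi/6) for k in range(12)],0)
        return np.mean((np.minimum(a,sg(28-fl))-t)**2)
    o=differential_evolution(f,[(c0[0]-6,c0[0]+6),(c0[1]-6,c0[1]+6),(-np.pi,np.pi)],seed=0,popsize=20)
    return o.x[:2],np.degrees(o.x[2]),o.fun
E
python3 - <<'E'
from h import *
for cam in("top","scene"):
    W=np.load(cam+"0.npz")["W"]
    print(cam,fitkey(cam,W,np.array([538,23.])))
    w=W.reshape(-1,3); d=np.hypot(w[:,0]-548,w[:,1]-235)
    s=w[(abs(w[:,2]-40)<4)&(d<60)]; print("seat",cv2.minEnclosingCircle(s[:,:2].astype(np.float32)))
    k=w[(d<28)&(w[:,2]>80)]; print("tip",w[(d<28)&(w[:,2]>101)].mean(0))
    sp=w[(d<26)&(d>14.5)&(w[:,2]>47)&(w[:,2]<83)]; a=np.degrees(np.arctan2(sp[:,1]-235,sp[:,0]-548)); print("spl",len(sp),np.median(a),np.percentile(a,[5,95]),sp.mean(0))
    # top face mask
    P=planepts(cam,78); dd=P[...,:2]-[548,235]; rr=np.hypot(dd[...,0],dd[...,1]); m=(rr<24)&(rr>14.5)&(abs(W[...,2]-78)<4)
    q=dd[m]; print("spl78",m.sum(),q.mean(0) if m.any() else "",np.degrees(np.arctan2(q[:,1],q[:,0])).round() )
E
```

```text
top (array([537.19337236,  22.89745553]), np.float64(61.04997313634618), np.float64(0.03213917942129697))
seat ((547.4252319335938, 235.2196807861328), 45.046016693115234)
tip [547.5985079  234.62739828 104.25801254]
spl 19 -60.93381930145619 [-67.27795267 -38.42170165] [557.74487072 220.36026377  71.13759807]
spl78 13 [ 10.453775   -13.89405488] [-39. -44. -38. -44. -49. -53. -50. -55. -59. -62. -62. -65. -70.]
scene (array([541.69528741,  21.14412033]), np.float64(62.91344653626101), np.float64(0.0662356034343512))
seat ((552.7439575195312, 233.98007202148438), 47.0705451965332)
tip [550.98490117 235.03687056 103.28718518]
spl 58 -38.835870340203485 [-56.35339591  25.40611207] [562.2159329  225.78837658  65.18524826]
spl78 10 [14.92512538 -7.84464901] [ 19.  -1. -19. -12. -50. -42. -34. -26. -51. -37.]
```

```bash
python3 - <<'E'
from h import *
im=np.load("top0.npz")["im"]; P=planepts("top",78)
g=im[...,1].astype(int); C=np.array([547.5,234.9])
print(g[214:230,258:278])
s=slice(212,226),slice(262,276)
m=np.zeros(g.shape,bool); m[s]=(im[s].min(-1)>140)
v,u=np.nonzero(m)
for a,b in zip(v,u):
    d=P[a,b,:2]-C; print(b,a,im[a,b].tolist(),d.round(1),round(np.hypot(*d),1),round(np.degrees(np.arctan2(d[1],d[0]))))
E
```

```text
[[ 50  49  49  49  50  50  49  50  49  50  50  49  50  49  51  49  50  49
   49  49]
 [ 50  50  49  49  49  50  50  49  49  50  49  50  50  48  49  49  50  49
   49  49]
 [ 50  50  49  48  48  49  49  49  50  49  50  46  49  48  49  50  49  49
   49  50]
 [ 49  51  66  72  81  69  60  49  51  92 197 192  49  50  49  50  48  49
   49  49]
 [ 60  98 111 126 124 123 110  87 115 177 198 197 155  50  49  49  49  48
   49  49]
 [ 99 127 174 189 176 149 138 124 124 193 193 192 185  88  49  49  49  48
   48  49]
 [121 191 190 194 190 187 155 139 127 163 193 190 142 101  67  49  49  49
   49  50]
 [146 190 187 186 186 187 161 147 131 131 191 115 107 102  97  49  49  49
   50  50]
 [141 188 189 189 189 189 165 150 133 118 131  96 102 101 100  60  49  49
   49  49]
 [137 197 194 193 194 192 165 152 137 119 109 102 100  89  65  52  48  49
   48  49]
 [128 156 179 190 180 170 158 146 135 121 111 103  87  60  49  49  49  49
   49  50]
 [119 133 150 159 157 153 146 139 127 116 112 105  76  49  50  49  49  49
   49  49]
 [107 120 130 137 140 141 134 128 119 112 110 105  83  49  48  49  49  49
   49 
[... 1258 characters left out ...]
221 [207, 191, 182] [  5.7 -11.7] 13.0 -64
262 222 [210, 189, 179] [3.4 1.7] 3.8 26
263 222 [209, 189, 179] [ 3.4 -0.5] 3.5 -9
264 222 [162, 165, 172] [ 3.4 -2.8] 4.4 -39
265 222 [148, 150, 154] [ 3.4 -5. ] 6.1 -56
262 223 [214, 194, 183] [1.1 1.6] 2.0 55
263 223 [212, 192, 183] [ 1.2 -0.6] 1.3 -27
264 223 [162, 165, 171] [ 1.2 -2.8] 3.1 -68
265 223 [150, 152, 157] [ 1.2 -5.1] 5.2 -77
262 224 [189, 180, 177] [-1.1  1.6] 1.9 125
263 224 [174, 170, 172] [-1.1 -0.6] 1.3 -150
264 224 [155, 158, 163] [-1.1 -2.9] 3.1 -111
265 224 [145, 146, 150] [-1.1 -5.1] 5.2 -102
262 225 [158, 157, 161] [-3.4  1.5] 3.7 155
263 225 [151, 153, 157] [-3.4 -0.7] 3.4 -169
264 225 [145, 146, 151] [-3.4 -2.9] 4.4 -139
```

```bash
python3 - <<'E'
from h import *
z=np.load("top0.npz"); im=z["im"]
W=z["W"].copy(); W[...,2]=np.where(im[...,2]>140,50,0)  # red channel: bright steel
print(fitkey("top",W,np.array([537.5,23.])))
print(im[218:250,340:374,2][::1])
cv2.imwrite("pics/c2.png",cv2.resize(im[210:258,332:380],(576,576),interpolation=cv2.INTER_NEAREST))
E
```

```text
(array([537.77554479,  22.46679847]), np.float64(64.36395539121487), np.float64(0.12875623677771542))
[[54 54 54 ... 53 52 53]
 [53 53 54 ... 53 53 53]
 [53 54 52 ... 53 52 52]
 ...
 [52 52 52 ... 53 53 53]
 [52 51 52 ... 53 52 52]
 [52 51 52 ... 53 52 52]]
```

View pics/c2.png

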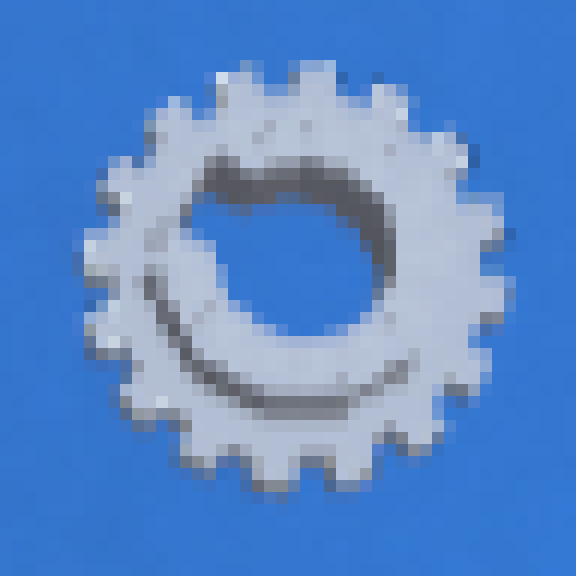

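The spline points to about -48° and the keyway to about 62°. I'll grip at tool-y 92°, which is +15° from now, then turn -110°. Gear centre is about (537.5, 22.7) and hub centre about (547.5, 235).

Emit:
{"op": "carry_out", "data": {
  "steps": [
    [[0.7,-0.817,0],[0,0,0.083],0],
    [[0.7,-0.817,0],[0,0,0.083],0],
    [[0.7,-0.817,0],[0,0,0.083],0],
    [[0.7,-0.817,0],[0,0,0.083],0],
    [[0.7,-0.817,0],[0,0,0.083],0],
    [[0.7,-0.817,0],[0,0,0.083],0],
    [[0.7,-0.817,0],[0,0,0.083],0],
    [[0.7,-0.817,0],[0,0,0.083],0]
  ]
}}

```text
time: 1.07
tcp_pos: [327.6, 264.7, 304.2]
ee_rot: [-0.018, 1.0, 0.0, 0.0]
contact_force: [-0.4, 1.1, -0.3]
grip_width: 85.0
gripper_force: 0.0
```

Emit:
{"op": "carry_out", "data": {
  "steps": [
    [[0.703,-0.813,-0.3],[0,0,0],0],
    [[0.703,-0.813,-0.3],[0,0,0],0],
    [[0.703,-0.813,-0.3],[0,0,0],0],
    [[0.703,-0.813,-0.3],[0,0,0],0],
    [[0.703,-0.813,-0.3],[0,0,0],0],
    [[0.703,-0.813,-0.3],[0,0,0],0],
    [[0.703,-0.813,-0.3],[0,0,0],0],
    [[0.703,-0.813,-0.3],[0,0,0],0]
  ]
}}

```text
time: 1.73
tcp_pos: [537.6, 22.0, 213.8]
ee_rot: [-0.018, 1.0, 0.0, 0.0]
contact_force: [0.5, 0.6, 0.1]
grip_width: 85.3
gripper_force: 0.0
```

Emit:
{"op": "carry_out", "data": {
  "steps": [
    [[0,0,-0.13],[0,0,0],0],
    [[0,0,-0.26],[0,0,0],0],
    [[0,0,-0.34],[0,0,0],0],
    [[0,0,-0.39],[0,0,0],0],
    [[0,0,-0.39],[0,0,0],0],
    [[0,0,-0.39],[0,0,0],0]
  ]
}}

```text
time: 2.23
tcp_pos: [536.0, 23.9, 96.7]
ee_rot: [-0.018, 1.0, -0.0, -0.001]
contact_force: [0.6, 0.0, 0.6]
grip_width: 85.0
gripper_force: 0.0
```

Emit:
{"op": "carry_out", "data": {
  "steps": [
    [[0,0,0],[0,0,0],255],
    [[0,0,0],[0,0,0],255],
    [[0,0,0],[0,0,0],255],
    [[0,0,0],[0,0,0],255],
    [[0,0,0],[0,0,0],255],
    [[0,0,0],[0,0,0],255],
    [[0,0,0],[0,0,0],255],
    [[0,0,0],[0,0,0],255]
  ]
}}

```text
time: 2.9
tcp_pos: [537.9, 23.6, 99.6]
ee_rot: [-0.018, 1.0, -0.0, 0.002]
contact_force: [-0.8, -2.3, 6.1]
grip_width: 56.1
gripper_force: 62.2
```

Emit:
{"op": "carry_out", "data": {
  "steps": [
    [[0,0,0.04],[0,0,0],255],
    [[0,0,0.12],[0,0,0],255],
    [[0,0,0.24],[0,0,0],255],
    [[0,0,0.36],[0,0,0],255],
    [[0,0,0.46],[0,0,0],255],
    [[0,0,0.5],[0,0,0],255],
    [[0,0,0.5],[0,0,0],255]
  ]
}}

```text
time: 3.48
tcp_pos: [538.4, 24.2, 251.5]
ee_rot: [-0.019, 1.0, 0.0, 0.004]
contact_force: [1.2, 0.0, -5.6]
grip_width: 55.8
gripper_force: 66.0
```

```bash
python3 - <<'E'
from h import *
s=r.sense(); print(s["tcp_pos"],s["contact_force"],s["grip_width"],s["time"])
for c in("scene","top"):
    im,d,W=cloud(c); np.savez(f"{c}1.npz",im=im,W=W); cv2.imwrite(f"pics/{c}1.png",im)
    for k in r.regions_of("gear",c):
        w=W[k["pixels"]]; print(c,round(k["confidence"],2),k["centre"],np.round(np.nanmedian(w,0)),np.round(np.nanpercentile(w,2,0)),np.round(np.nanpercentile(w,98,0)))
im=np.load("scene1.npz")["im"]; cv2.imwrite("pics/s1c.png",cv2.resize(im[130:280,230:400],None,fx=3.5,fy=3.5,interpolation=cv2.INTER_CUBIC))
E
```

```text
[538.37322135  24.15605708 251.45191356] [ 1.2299817   0.03724621 -5.6143813 ] 55.830823340892636 3.4833
scene 0.67 [312.1, 215.2] [558.  13. 170.] [509. -17. 150.] [581.  57. 201.]
top 0.68 [349.0, 228.8] [518.  49. 165.] [504.  41.   1.] [534.  62. 198.]
```

View pics/s1c.png

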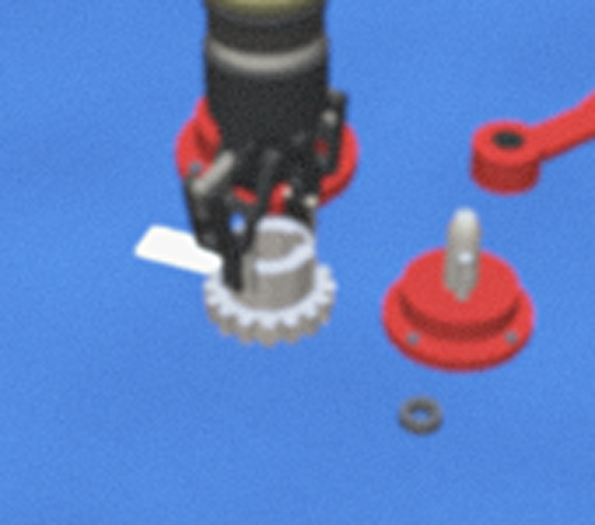

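The crop shows the gear held level between the fingers at about (270,280), clear of the table.

Emit:
{"op": "carry_out", "data": {
  "steps": [
    [[0.017,0.353,0],[0,0,-0.306],255],
    [[0.017,0.353,0],[0,0,-0.306],255],
    [[0.017,0.353,0],[0,0,-0.306],255],
    [[0.017,0.353,0],[0,0,-0.306],255],
    [[0.017,0.353,0],[0,0,-0.306],255],
    [[0.017,0.353,0],[0,0,-0.306],255],
    [[0.017,0.353,0],[0,0,-0.306],255],
    [[0.017,0.353,0],[0,0,-0.306],255]
  ]
}}

```text
time: 4.35
tcp_pos: [540.3, 129.8, 244.8]
ee_rot: [0.448, 0.894, -0.002, -0.002]
contact_force: [0.2, 0.3, -6.3]
grip_width: 55.9
gripper_force: 66.8
```

Emit:
{"op": "carry_out", "data": {
  "steps": [
    [[0.017,0.353,0],[0,0,-0.305],255],
    [[0.017,0.353,0],[0,0,-0.305],255],
    [[0.017,0.353,0],[0,0,-0.305],255],
    [[0.017,0.353,0],[0,0,-0.305],255],
    [[0.017,0.353,0],[0,0,-0.305],255],
    [[0.017,0.353,0],[0,0,-0.305],255],
    [[0.017,0.353,0],[0,0,-0.305],255],
    [[0.017,0.353,0],[0,0,-0.305],255]
  ]
}}

```text
time: 5.02
tcp_pos: [545.4, 235.4, 244.5]
ee_rot: [0.81, 0.587, -0.003, -0.001]
contact_force: [0.3, 0.2, -5.6]
grip_width: 55.5
gripper_force: 67.0
```

Emit:
{"op": "carry_out", "data": {
  "steps": [
    [[0,0,0],[0,0,0],255],
    [[0,0,0],[0,0,0],255],
    [[0,0,0],[0,0,0],255]
  ]
}}

```text
time: 5.27
tcp_pos: [546.1, 235.5, 246.0]
ee_rot: [0.808, 0.59, -0.001, -0.0]
contact_force: [-0.2, 0.8, -6.7]
grip_width: 56.2
gripper_force: 67.0
```

```bash
python3 - <<'E'
from h import *
s=r.sense(); q=s["ee_rot"]; print(s["tcp_pos"],q,2*np.degrees(np.arctan2(q[1],q[0]))-90,s["grip_width"],s["qpos"])
a=[]
for c in("scene","top"):
    im,d,W=cloud(c); np.savez(f"{c}2.npz",im=im,W=W)
    ks=r.regions_of("gear",c)
    for k in ks:
        w=W[k["pixels"]]; print(c,round(k["confidence"],2),k["centre"],np.round(np.nanmedian(w,0)),np.round(np.nanpercentile(w,2,0)),np.round(np.nanpercentile(w,98,0)))
    x,y=(360,190) if c=="scene" else (260,220)
    a.append(cv2.resize(im[y-50:y+50,x-40:x+40],(400,500),interpolation=cv2.INTER_CUBIC))
cv2.imwrite("pics/c3.png",np.hstack(a))
E
```

```text
[546.13285347 235.47940627 245.96146918] [ 8.07702870e-01  5.89588382e-01 -1.23854306e-03 -2.83004020e-04] -17.74432452739444 56.166311264426234 [ 4.07088916e-01  4.08517043e-01 -7.04782684e-02  1.09434194e+00
  2.99861332e-06  2.28758213e+00]
scene 0.62 [360.1, 174.4] [550. 216. 164.] [509. 196. 145.] [587. 259. 195.]
```

View pics/c3.png

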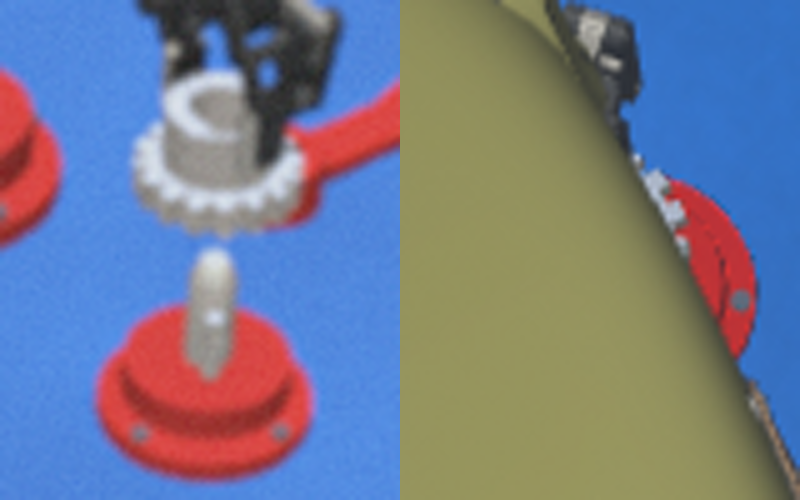

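```bash
python3 - <<'E'
from h import *
c=r.get_calibration("scene"); K=np.array(c["intrinsics"]); T=np.array(c["world_to_cam"])
im=np.load("scene2.npz")["im"]; print("cam",-T[:3,:3].T@T[:3,3])
x0,y0,s=325,135,8
b=cv2.resize(im[y0:y0+110,x0:x0+70],None,fx=s,fy=s,interpolation=cv2.INTER_CUBIC)
b=b[:]; o=b.copy()
def draw(P,col):
    q=P@T[:3,:3].T+T[:3,3]; q=q@K.T; q=q[:,:2]/q[:,2:]
    cv2.polylines(o,[np.round((q-[x0,y0]+.5)*s).astype(int)],True,col,1)
def prof(cx,cy,z,a,key=True):
    t=np.radians(np.arange(0,360,2)); R=np.full(t.shape,17.); 
    k=abs(np.angle(np.exp(1j*t)))<np.arcsin(8/24.5); R[k]=24.
    return np.c_[cx+R*np.cos(t+a),cy+R*np.sin(t+a),0*t+z]
def circ(cx,cy,z,R):
    t=np.radians(np.arange(0,360,4)); return np.c_[cx+R*np.cos(t),cy+R*np.sin(t),0*t+z]
a=np.radians(-48); zb=246-99.6
draw(prof(547,235,zb+50,a),(0,0,255)); draw(circ(547,235,zb+50,28.5),(0,255,255)); draw(circ(547,235,zb+18,42),(0,255,255)); draw(circ(547,235,zb,42),(0,255,255))
draw(circ(547.5,235,40,45),(0,255,0)); draw(circ(547.5,235,90,13),(0,255,0))
n=np.array([-np.sin(a),np.cos(a)])*4.5; e=np.array([np.cos(a),np.sin(a)]); C=np.array([547.5,235])
for z in(78,40): draw(np.array([[*(C+12*e+n),z],[*(C+21*e+n),z],[*(C+21*e-n),z],[*(C+12*e-n),z]]),(255,0,0))
cv2.imwrite("pics/ov.png",cv2.resize(np.hstack([b,o]),(760,597)))
E
```

```text
cam [1161.17162594 -715.18629043  967.24660888]
```

View pics/ov.png

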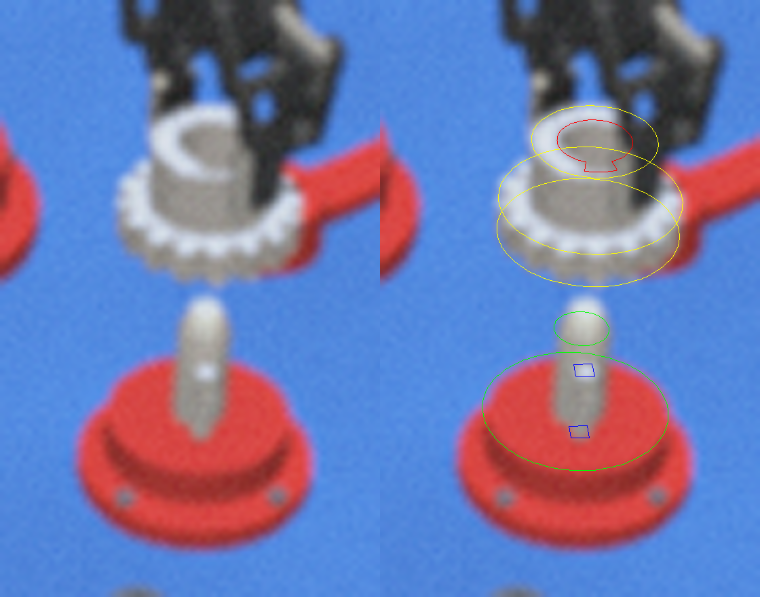

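The overlay agrees: the spline and the gear's thin front (keyway side) both face the camera, and the gear is about coaxial with the shaft. Lowering in stages.

Emit:
{"op": "carry_out", "data": {
  "steps": [
    [[0.003,0,-0.05],[0,0,0],255],
    [[0.003,0,-0.1],[0,0,0],255],
    [[0.003,0,-0.13],[0,0,0],255],
    [[0.003,0,-0.16],[0,0,0],255],
    [[0.003,0,-0.18],[0,0,0],255],
    [[0.003,0,-0.2],[0,0,0],255],
    [[0.003,0,-0.2],[0,0,0],255]
  ]
}}

```text
time: 6.05
tcp_pos: [547.1, 235.6, 186.1]
ee_rot: [0.808, 0.589, -0.001, -0.0]
contact_force: [-1.0, 0.5, -6.0]
grip_width: 56.0
gripper_force: 67.0
```

Emit:
{"op": "carry_out", "data": {
  "steps": [
    [[0,0,-0.01],[0,0,0],255],
    [[0,0,-0.02],[0,0,0],255],
    [[0,0,-0.03],[0,0,0],255],
    [[0,0,-0.04],[0,0,0],255],
    [[0,0,-0.05],[0,0,0],255]
  ]
}}

```text
time: 6.47
tcp_pos: [547.8, 235.8, 172.2]
ee_rot: [0.808, 0.589, 0.0, 0.0]
contact_force: [-0.2, 0.0, -6.5]
grip_width: 56.0
gripper_force: 67.0
```

The underside is now at about 72 mm, below the spline top at 78, with no contact force. The keyway is engaged.

Emit:
{"op": "carry_out", "data": {
  "steps": [
    [[0,0,-0.015],[0,0,0],255],
    [[0,0,-0.03],[0,0,0],255],
    [[0,0,-0.045],[0,0,0],255],
    [[0,0,-0.06],[0,0,0],255],
    [[0,0,-0.075],[0,0,0],255],
    [[0,0,-0.085],[0,0,0],255],
    [[0,0,-0.09],[0,0,0],255]
  ]
}}

```text
time: 7.05
tcp_pos: [547.3, 235.6, 144.5]
ee_rot: [0.808, 0.589, -0.001, -0.0]
contact_force: [0.4, -0.6, -6.7]
grip_width: 56.0
gripper_force: 67.0
```

Emit:
{"op": "carry_out", "data": {
  "steps": [
    [[0,0,-0.004],[0,0,0],255],
    [[0,0,-0.008],[0,0,0],255],
    [[0,0,-0.012],[0,0,0],255],
    [[0,0,-0.012],[0,0,0],255]
  ]
}}

```text
time: 7.38
tcp_pos: [547.6, 235.7, 141.6]
ee_rot: [0.808, 0.589, -0.0, 0.0]
contact_force: [-0.7, -0.2, -6.9]
grip_width: 55.8
gripper_force: 67.0
```

Still hanging free. I'll go 1 mm at a time until it touches.

Emit:
{"op": "carry_out", "data": {
  "steps": [
    [[0,0,-0.003],[0,0,0],255],
    [[0,0,-0.003],[0,0,0],255]
  ]
}}

```text
time: 7.55
tcp_pos: [547.7, 235.7, 140.8]
ee_rot: [0.808, 0.589, 0.0, 0.0]
contact_force: [0.3, -0.1, -6.7]
grip_width: 55.9
gripper_force: 67.0
```

Emit:
{"op": "carry_out", "data": {
  "steps": [
    [[0,0,-0.003],[0,0,0],255],
    [[0,0,-0.003],[0,0,0],255]
  ]
}}

```text
time: 7.72
tcp_pos: [547.7, 235.8, 140.0]
ee_rot: [0.808, 0.589, 0.0, 0.0]
contact_force: [0.5, 0.2, -5.9]
grip_width: 55.9
gripper_force: 67.1
```

Emit:
{"op": "carry_out", "data": {
  "steps": [
    [[0,0,-0.003],[0,0,0],255],
    [[0,0,-0.003],[0,0,0],255]
  ]
}}

```text
time: 7.88
tcp_pos: [547.7, 235.9, 139.7]
ee_rot: [0.808, 0.589, 0.0, -0.0]
contact_force: [-2.1, 0.2, -1.2]
grip_width: 55.8
gripper_force: 68.0
```

Contact: the force went from -6.5 to -1.2 N at z 139.7. One more mm, then release.

Emit:
{"op": "carry_out", "data": {
  "steps": [
    [[0,0,-0.003],[0,0,0],255],
    [[0,0,-0.003],[0,0,0],255]
  ]
}}

```text
time: 8.05
tcp_pos: [547.7, 235.9, 139.7]
ee_rot: [0.808, 0.589, 0.001, -0.0]
contact_force: [-4.1, 0.2, 6.4]
grip_width: 55.8
gripper_force: 68.9
```

Emit:
{"op": "carry_out", "data": {
  "steps": [
    [[0,0,0],[0,0,0],200],
    [[0,0,0],[0,0,0],100],
    [[0,0,0],[0,0,0],0],
    [[0,0,0],[0,0,0],0],
    [[0,0,0],[0,0,0],0],
    [[0,0,0],[0,0,0],0],
    [[0,0,0],[0,0,0],0],
    [[0,0,0],[0,0,0],0]
  ]
}}

```text
time: 8.72
tcp_pos: [547.7, 235.8, 138.1]
ee_rot: [0.808, 0.589, 0.0, 0.0]
contact_force: [-0.6, -0.2, 0.2]
grip_width: 85.2
gripper_force: 0.0
```

Rise slowly at first, then retreat toward the base and to the side for a clear view.

Emit:
{"op": "carry_out", "data": {
  "steps": [
    [[0,0,0.05],[0,0,0],0],
    [[0,0,0.12],[0,0,0],0],
    [[0,0,0.22],[0,0,0],0],
    [[0,0,0.33],[0,0,0],0],
    [[0,0,0.44],[0,0,0],0],
    [[0,0,0.5],[0,0,0],0],
    [[0,0,0.5],[0,0,0],0]
  ]
}}

```text
time: 9.3
tcp_pos: [549.8, 236.6, 293.4]
ee_rot: [0.808, 0.589, 0.005, 0.001]
contact_force: [0.4, -0.2, 0.4]
grip_width: 85.4
gripper_force: 0.0
```

Emit:
{"op": "carry_out", "data": {
  "steps": [
    [[-0.2,-0.9,0],[0,0,0],0],
    [[-0.2,-0.9,0],[0,0,0],0],
    [[-0.2,-0.9,0],[0,0,0],0],
    [[-0.2,-0.9,0],[0,0,0],0],
    [[-0.2,-0.9,0],[0,0,0],0],
    [[-0.2,-0.9,0],[0,0,0],0],
    [[-0.2,-0.9,0],[0,0,0],0],
    [[-0.2,-0.9,0],[0,0,0],0]
  ]
}}

```text
time: 9.97
tcp_pos: [485.6, -38.3, 287.2]
ee_rot: [0.81, 0.586, -0.002, 0.0]
contact_force: [0.6, 0.5, 0.0]
grip_width: 85.6
gripper_force: 0.0
```

```bash
python3 - <<'E'
from h import *
a=[]
for c,x,y in(("scene",360,205),("top",266,230)):
    im,d,W=cloud(c)
    a.append(cv2.resize(im[y-35:y+35,x-35:x+35],(390,390),interpolation=cv2.INTER_CUBIC))
    w=W.reshape(-1,3); k=np.hypot(w[:,0]-548,w[:,1]-235); b=w[(k>19)&(k<27)&(w[:,2]>70)]
    A=np.c_[b[:,:2]-[548,235],np.ones(len(b))]; print(c,len(b),np.median(b[:,2]),np.linalg.lstsq(A,b[:,2],rcond=None)[0].round(3))
    e=w[(k>32)&(k<40)&(w[:,2]>45)]; print("disc top",np.median(e[:,2]))
cv2.imwrite("pics/c4.png",np.hstack(a)); print(r.sense()["time"])
E
```

```text
scene 148 85.69641870073882 [-6.9000e-02  1.2900e-01  8.4291e+01]
disc top 54.05668531784033
top 231 89.17823933782003 [-2.7000e-02  3.1000e-02  8.8648e+01]
disc top 57.17550230505638
10.0667
```

View pics/c4.png

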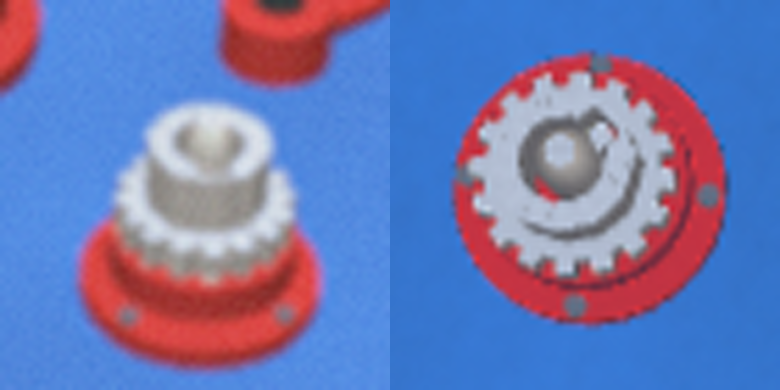

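The crops show the gear flat on the seat, boss up, with the spline inside the keyway at about (600,130) in the right half. In the top view, the boss top is about 89 mm (90 expected) and the disc top 57 mm (58 expected). It is fully home.

```bash
python3 -c "
from rig import r
print(r.hand_in())"
```

```text
the job is handed in; nothing more can be done
None
```

The keyway gear is fully seated, boss up, on the smallest red housing with the spline in its keyway; it was lowered without dropping, then released, the plain gear was never touched, and the job is handed in at about 10 s.

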